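# Snap the packed lunch box shut

### The job

Lunch is packed in the blue-lidded box on the desk but its lid is not locked: press down each of the three orange snap tabs around its rim until all are fully home, and let go. Leave that box standing where it is, and do not touch the grey-lidded box with the same tabs, which is still to be filled.

Things in the scene. Friction and masses are not known exactly. Their poses are not given: they have to be found in the camera images.
- lunch_box: The box to lock: white, blue lid, three orange tabs, 120 mm (x) by 160 mm (y), loose on the desk, about 0.9 kg. Origin: centre of its underside, z up. Lid already down, hinged along its +x long side (no tab there). Lid rim 58 mm high, raised middle panel 66 mm. Stands left or right of the grey-lidded box; nothing within 25 mm of it. All other things near are lower than 120 mm.
- lunch_box_front_top (a point): Centre of the top of the blue-lidded box's front tab (middle of the long side opposite the hinge), (-45, 0) mm (x, y) in the box's frame. Orange pad, 44 mm along the rim, 28 across, 10 thick; it slides straight down. Raised, this point is 77 to 80 mm above the box's underside; fully home, at its stop, 68 mm. It takes about 6 N all the way, has no spring and stays where it is left. Axes as the box's.
- lunch_box_left_top (a point): Centre of the top of the blue-lidded box's left tab (middle of the +y short side), (0, 65) mm (x, y) in the box's frame. Orange pad, 44 mm along the rim, 28 across, 10 thick; it slides straight down. Raised, this point is 77 to 80 mm above the box's underside; fully home, at its stop, 68 mm. It takes about 6 N all the way, has no spring and stays where it is left. Axes as the box's.
- lunch_box_right_top (a point): Centre of the top of the blue-lidded box's right tab (middle of the -y short side), (0, -65) mm (x, y) in the box's frame. Orange pad, 44 mm along the rim, 28 across, 10 thick; it slides straight down. Raised, this point is 77 to 80 mm above the box's underside; fully home, at its stop, 68 mm. It takes about 6 N all the way, has no spring and stays where it is left. Axes as the box's.
- snack_box: The box to leave alone: empty (0.4 kg), same shape, size and orange tabs (tops up to 80 mm above the desk), but with a grey lid. Origin at the centre of its underside, z up, axes as for lunch_box.
Not all that is in view belongs to the job. Leave any red look-alike of the lunch_box alone.

How it is judged (in metres and radians):
At the end, for the whole second after the job is handed in: All three orange tabs of the blue-lidded box are within 3 mm of fully home (their tops less than 71 mm above the box's underside), and that box is at rest, upright within 6 degrees and within 30 mm of where it stood (z of each of lunch_box_front_top, lunch_box_left_top, lunch_box_right_top in the frame of lunch_box below 0.071 m and distance of lunch_box from where it was at the start of the episode below 0.03 m and angle between lunch_box's own z axis and vertical below 0.1 rad and linear speed of lunch_box below 0.02 m/s); the robot touches nothing.
It fails at once if the grey-lidded box is touched by the robot (more than 1 N) or shifted by more than 15 mm (contact force between any of the fingers, the arm and snack_box above 1 N or distance of snack_box from where it was at the start of the episode above 0.015 m).
It also fails if it takes over 43 s, if anything falls off the work surface, if the arm or the gripper's body presses on something with over 40 N, if the wrist force passes 120 N, or if a joint passes its speed limit or range.

### The arm

A 6-joint arm with a two-finger parallel gripper is mounted at the origin on the work surface. World frame = base frame: x ahead of the robot, y to its left, z up, the work surface at z = 0. Lengths are in mm, angles in rad, forces in N, time in s.
With the tool pointing down it reaches from about 350 to 875 mm from the base axis. Payload 4.2 kg.
Tool frame: the origin (TCP) lies midway between the tips of the shut fingers; the grasp point (between the pads) lies 19 mm behind it; x points along the fingers, y is the direction in which the jaws open and shut, and the axes are right-handed (so a half turn about x gives the same grasp; the last joint's range is limited). The gripper opens to 85 mm and grips with 20 to 120 N. Pads are 22 mm wide; open, the fingers measure 114 mm over their backs; the gripper's body (76 mm by 85 mm) begins 54 mm behind the grasp point. The pads swing forward as they close: fully open they stand 13 mm farther back than shut.
Start: joints at [-1.081, 0.385, 0.008, 0, -1.194, -0.259], TCP at [142.99, -608.402, 231.312] pointing down, gripper open.
Joint ranges: [-3.14, 3.14], [-1.21, 2.06], [-1.07, 1.41], [-3.16, 2.05], [-2.99, -0.16], [-3.1, 3.1]. Speed limits (rad/s): [2.79, 2.79, 3.14, 3.14, 3.14, 3.14].

### API

Orientations are given as a unit quaternion [x, y, z, w].
In Python, from bench import readout, imaging, arm gives the robot as it stands.
- The arm moves only by the tool arm_command, never from a script. Its argument "increments" is a list of rows, each a list of 3 entries, a list of its own where there are three numbers: the turn, a rotation vector about the world's x, y, z in degrees, then the shift along the world's x, y, z in mm, then the closure, from 0 (fully open) to 1 (shut). In form: [[[ax, ay, az], [tx, ty, tz], fingers], ...]. A call has exactly 5 rows; each row is the pose to reach, as a shift and turn from the pose measured when the call began; what a row does not reach only later rows make up. A row lasts 1/10 s, in which the tool goes at most 50 mm and 8.59 degrees, less where a joint would pass 70% of its speed; a pose out of reach is approached as far as the arm can. A call with a gripper value outside its range is refused whole. The fingers move at their own pace and stop on an object; the grip force is fixed at half the most. Time passes only in rows, so rows that repeat a pose let the fingers close, or fill a call up. It gives the time, the measured TCP pose, the force and the opening at its end, in the units of the state.
- readout.read_state(): the state, without advancing time (a new reading comes with each control period).
- imaging.get_image(name): name is "scene" or "top" or "wrist"; returns (picture, depth): 384x512x3 uint8, blue, green, red; 384x512 float32, mm along the optical axis (not along the pixel's ray), 0 where there is no reading.
- imaging.camera_info(name): a dict with "vfov" (degrees; the focal length in pixels is half the picture's height over the tangent of half this angle, whatever the lens; pixels are square), "cx", "cy" (the principal point, pixels), "eye" and "rotation" of the camera in the world; the wrist camera has in their place "T_tool_cam" (4x4, takes a point from camera to tool coordinates, whose origin is the TCP and whose axes are the tool frame's). Camera axes: x right, y down, z forward; pixel columns grow to the right and rows downward; lengths in mm; the calibration is good to about 2 mm. The wrist camera is an equidistant fisheye: a pixel r from the principal point sees the ray r / f radians off the axis. A picture is of the moment at which its call begins: read the wrist's pose just before it. camera_info takes no time and is no camera call.
- arm.job_done(): hands the job in, once; it reports no verdict.
The state is a dict: "clock": time; "joints": joint angles; "joint_vel": joint speeds; "joint_efforts": joint torques, N m; "position": TCP position; "ee_rot": TCP orientation; "contact_force": force on the tool from outside, world axes, zero at the start; "wrist_torque": the same for the moment, N m; "gripper_width": finger opening in mm.
Only numpy, scipy, OpenCV 4.12 (cv2) and the standard library are available. Lean on these libraries where they do the work, as an engineer would, in place of code of your own. Each camera call takes 0.05 s, during which the arm holds its last target. There are 200 camera calls.

## Working session

There is one attempt and no reset: what is moved stays moved. The work goes in short steps, Python scripts to look and compute and a tool call to move; the robot and the scene stay as the last step left them, time stands still between calls to the robot, and variables do not carry over. Pictures are saved under pics/ and viewed, about 8 in all and at most 12, crops included, and the job is handed in when it is done.

Besides the shell and the picture viewer there is one more tool, called after "Call:" by a JSON object that holds its "op" and its "data". arm_command: Moves the arm, as the interface text tells. Its arguments: {"type":"object","properties":{"increments":{"type":"array","items":{"type":"array"}}},"required":["increments"]}

```bash
ls; mkdir -p pics; cat > h.py <<'E'
import numpy as np, cv2
from bench import readout, imaging, arm
def grab(name):
    im,d=imaging.get_image(name); i=imaging.camera_info(name)
    f=192/np.tan(np.radians(i["vfov"])/2)
    v,u=np.mgrid[:384,:512]
    P=np.stack([(u-i["cx"])/f*d,(v-i["cy"])/f*d,d],-1)@np.array(i["rotation"]).T+np.array(i["eye"])
    P[d==0]=np.nan
    return im,d,P
E
python3 - <<'E'
from h import *
s=readout.read_state(); print(s)
a,d,P=grab("top"); b,d2,P2=grab("scene")
print(imaging.camera_info("top")); print(imaging.camera_info("scene"))
np.savez("a.npz",a=a,P=P,b=b,P2=P2)
cv2.imwrite("pics/top.png",cv2.resize(a,(800,600))); cv2.imwrite("pics/scene.png",b)
E
```

```text
pics
{'clock': 0.0, 'joints': array([-1.08141885e+00,  3.85587370e-01,  6.62069909e-03, -5.31651564e-04,
       -1.19398686e+00, -2.58611081e-01]), 'joint_vel': array([ 0.00129351,  0.0024274 , -0.00027008, -0.00024643, -0.00081847,
        0.00028681]), 'joint_efforts': array([-5.95526526e-04, -3.92289197e+01,  1.88396466e+01,  4.18595821e+00,
       -4.54831752e-03,  4.45875401e-06]), 'position': array([ 142.8524592 , -607.85433714,  230.19612642]), 'ee_rot': array([-0.0805646 ,  0.7025286 ,  0.08211218,  0.70229659]), 'contact_force': array([ 0.20295064, -0.84813475,  0.28186409]), 'wrist_torque': array([-0.03762233, -0.00078386,  0.04832088]), 'gripper_width': 85.64395442910488}Traceback (most recent call last):
  File "<stdin>", line 3, in <module>
  File "h.py", line 7, in grab
    P=np.stack([(u-i["cx"])/f*d,(v-i["cy"])/f*d,d],-1)@np.array(i["rotation"]).T+np.array(i["eye"])
      ~~~~~~~~~~~~~~~~~~~~~~~~~~~~~~~~~~~~~~~~~~~~~~~~^~~~~~~~~~~~~~~~~~~~~~~~~~
ValueError: matmul: Input operand 1 has a mismatch in its core dimension 0, with gufunc signature (n?,k),(k,m?)->(n?,m?) (size 4 is different from 3)
```

Rotation is a quaternion.

```bash
sed -i 's/np.array(i\["rotation"\]).T/Rotation.from_quat(i["rotation"]).as_matrix().T/; 1a from scipy.spatial.transform import Rotation' h.py
python3 - <<'E'
from h import *
a,d,P=grab("top"); b,d2,P2=grab("scene")
print(imaging.camera_info("top")); print(imaging.camera_info("scene"))
np.savez("a.npz",a=a,P=P,b=b,P2=P2)
print(np.nanpercentile(P[...,2],[1,20,50,80,99]))
cv2.imwrite("pics/top.png",cv2.resize(a,(800,600))); cv2.imwrite("pics/scene.png",b)
E
```

```text
{'vfov': 46.24896580072266, 'cx': 250.96638944172057, 'cy': 187.8272286972057, 'eye': array([ 226.798053  ,  -49.00365754, 1550.51141345]), 'rotation': array([-0.70288235,  0.70509041, -0.06439812,  0.06824081])}
{'vfov': 46.66178255099689, 'cx': 251.18057386153407, 'cy': 194.68082707089934, 'eye': array([1172.23993698,  140.6764947 , 1150.18046623]), 'rotation': array([ 0.57876536,  0.76477249, -0.22709077, -0.1690665 ])}
[-7.62670585e+02 -4.89637410e+00  5.83806837e-01  1.63453048e+01
  7.31823012e+02]
```

View pics/top.png

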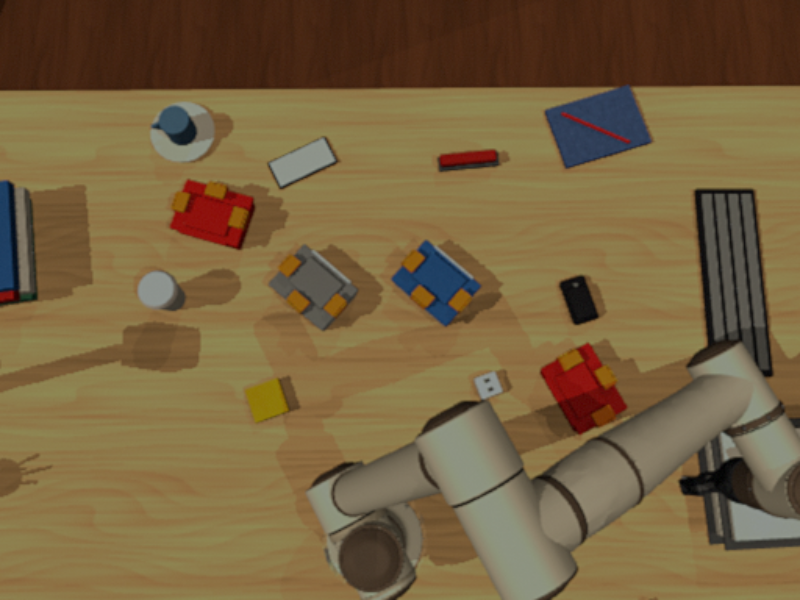

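View pics/scene.png

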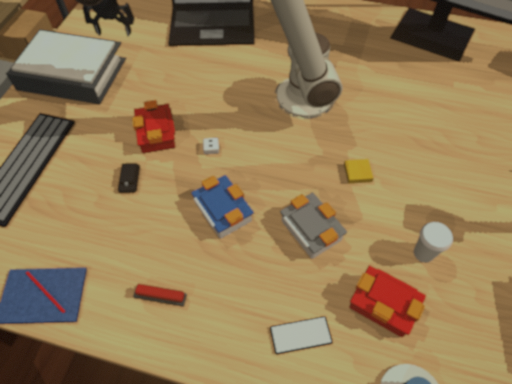

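The top view (800x600) shows four boxes with orange tabs: blue lid at (436,283), grey at (313,287), and red ones at (213,213) and (584,388). The blue one fits the description, so I'll measure it and confirm in a crop.

```bash
cat >> h.py <<'E'
def tabs(im,P,c,rad=110):
    hsv=cv2.cvtColor(im,cv2.COLOR_BGR2HSV)
    m=(cv2.inRange(hsv,(8,150,60),(24,255,255))>0)&(np.hypot(P[...,0]-c[0],P[...,1]-c[1])<rad)&(P[...,2]>50)
    n,l,st,ce=cv2.connectedComponentsWithStats(m.astype(np.uint8))
    out=[]
    for k in range(1,n):
        if st[k,4]<15: continue
        q=P[(l==k)]; q=q[q[:,2]>np.median(q[:,2])-6]
        r=cv2.minAreaRect(q[:,:2].astype(np.float32))
        out.append((ce[k],st[k,4],np.array(r[0]),r[1],r[2],np.median(q[:,2])))
    return out
E
python3 - <<'E'
from h import *
z=np.load("a.npz")
a,P,b,P2=[z[k] for k in("a","P","b","P2")]
c=P[181,279]; print(c, P[184,200])
np.set_printoptions(precision=1,suppress=True)
for nm,im,Q in(("top",a,P),("scene",b,P2)):
    for cc in (c,P[184,200]):
        print(nm)
        for t in tabs(im,Q,cc): print(t)
T=cv2.resize(a[130:240,140:360],(800,400),interpolation=3); S=cv2.resize(b[150:270,150:390],(800,400)[:2],interpolation=3)
cv2.imwrite("pics/crop.png",np.vstack([T,S])[:, :][:800][::1] if 0 else cv2.resize(np.vstack([T,S]),(600,600)))
# obstacles near blue
m=(P[...,2]>8)&(np.hypot(P[...,0]-c[0],P[...,1]-c[1])<200)
print("max z near", np.nanmax(P[...,2][m]))
E
```

```text
[ 532.27068425 -135.84461186   65.09031695] [522.35942063 130.13593831  68.06543331]
top
(array([263.5, 166.2]), np.int32(132), array([581.3, -82.9]), (32.042667388916016, 44.018585205078125), 46.15026092529297, np.float64(77.06740348471203))
(array([269.7, 189.8]), np.int32(133), array([ 501.1, -103.3]), (38.19203567504883, 33.43421936035156), 45.659141540527344, np.float64(78.3834005360045))
(array([294. , 191.8]), np.int32(122), array([ 493. , -183.8]), (30.552921295166016, 44.25396728515625), 44.839393615722656, np.float64(79.6291839561145))
top
(array([184.5, 169.2]), np.int32(132), array([571.8, 183.1]), (33.095054626464844, 42.950965881347656), 46.96113967895508, np.float64(76.44408304172805))
(array([190. , 192.8]), np.int32(131), array([491.4, 162.3]), (40.848297119140625, 31.822959899902344), 50.464778900146484, np.float64(77.08062126140248))
(array([214.4, 195. ]), np.int32(136), array([484. ,  81.5]), (30.908823013305664, 43.06233596801758), 50.14263153076172, np.float64(76.91432803694738))
scene
(array([209.5, 182.1]), np.int32(140), array([ 496.4, -182. ]), (33.76445007
[... 178 characters left out ...]
078), 49.97956085205078, np.float64(77.63861426687413))
(array([234. , 216.7]), np.int32(172), array([585.9, -81.4]), (31.861148834228516, 40.09577941894531), 48.24452590942383, np.float64(77.22051583772895))
scene
(array([298.8, 201. ]), np.int32(152), array([486.4,  83.8]), (33.90547180175781, 43.59672164916992), 47.13636779785156, np.float64(76.79415040353751))
(array([326.9, 209.9]), np.int32(170), array([494.9, 166.2]), (43.96101379394531, 33.935150146484375), 48.25079345703125, np.float64(76.89757983106483))
(array([328.7, 236.4]), np.int32(195), array([575.7, 184.5]), (32.02574920654297, 42.04128646850586), 51.264671325683594, np.float64(77.3403391138479))
max z near 88.83066576331589
```

View pics/crop.png

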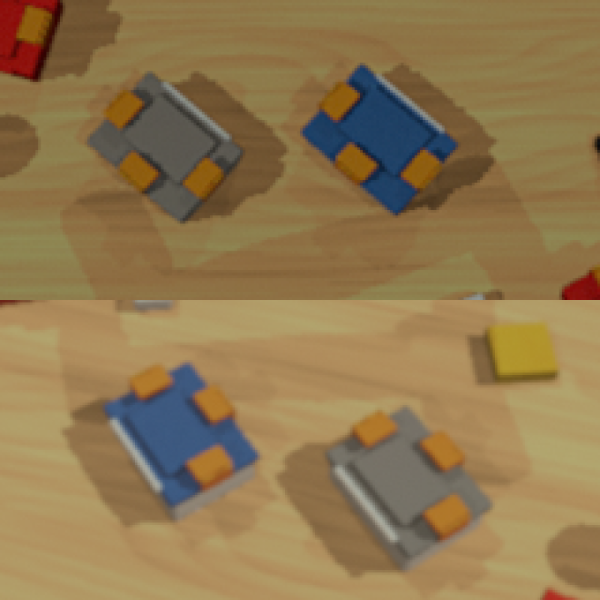

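Blue box confirmed: crop top half at (380,140), white hinge strip on its far right side, three orange tabs, and clearly separate from the grey and red boxes. Averaging both cameras gives left (583.5,-82), front (503.5,-102) and right (494.5,-183). The box yaw is about -41.4°. I'll move to the right tab at safe height with the fingers shut.

Call:
{"op": "arm_command", "data": {"increments": [[[0,0,0],[32,38,0],1],[[0,0,0],[64,77,0],1],[[0,0,0],[96,116,0],1],[[0,0,0],[128,154,0],1],[[0,0,0],[160,193,0],1]]}}

```text
clock: 0.65
position: [303.0, -414.1, 230.3]
ee_rot: [-0.081, 0.703, 0.082, 0.702]
contact_force: [1.1, -1.4, 0.3]
gripper_width: 12.1
```

Call:
{"op": "arm_command", "data": {"increments": [[[0,0,0],[32,38,0],1],[[0,0,0],[64,77,0],1],[[0,0,0],[96,116,0],1],[[0,0,0],[128,154,0],1],[[0,0,0],[160,193,0],1]]}}

```text
clock: 1.15
position: [462.3, -221.1, 230.4]
ee_rot: [-0.081, 0.703, 0.082, 0.702]
contact_force: [1.5, -0.3, -0.5]
gripper_width: -0.6
```

Call:
{"op": "arm_command", "data": {"increments": [[[0,0,0],[16,19,-20],1],[[0,0,0],[32,38,-50],1],[[0,0,0],[32,38,-90],1],[[0,0,0],[32,38,-130],1],[[0,0,0],[32,38,-130],1]]}}

```text
clock: 1.65
position: [489.9, -182.2, 95.2]
ee_rot: [-0.079, 0.707, 0.083, 0.698]
contact_force: [-1.1, 0.2, -0.3]
gripper_width: -0.3
```

```bash
python3 - <<'E'
from h import *
s=readout.read_state(); print(s["position"],s["contact_force"])
a,_,_=grab("wrist") if 0 else (imaging.get_image("scene")[0],0,0)
w=imaging.get_image("wrist")[0]
cv2.imwrite("pics/w1.png",np.hstack([cv2.resize(a[150:250,160:293],(400,300),interpolation=3),cv2.resize(w,(400,300))]))
E
```

```text
[ 489.93753753 -182.19757465   95.16788767] [-1.09541809  0.18985016 -0.25728783]
```

View pics/w1.png

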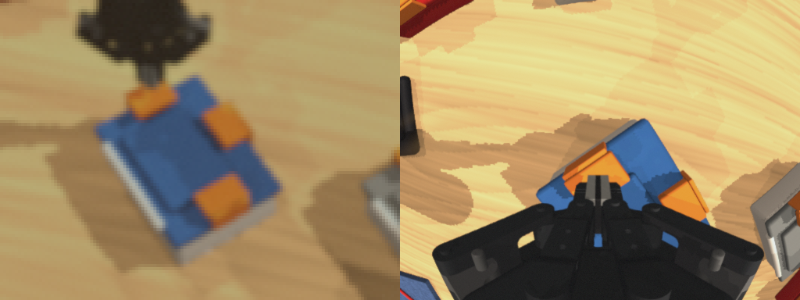

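The shut fingertips (about (150,78) left, (598,185) right) are over the right tab. Now I'll descend gradually.

Call:
{"op": "arm_command", "data": {"increments": [[[0,0,0],[4,0,-6],1],[[0,0,0],[4,0,-12],1],[[0,0,0],[4,0,-16],1],[[0,0,0],[4,0,-20],1],[[0,0,0],[4,0,-22],1]]}}

```text
clock: 2.25
position: [498.5, -183.5, 79.1]
ee_rot: [-0.081, 0.703, 0.082, 0.702]
contact_force: [-1.2, 1.3, 6.4]
gripper_width: -0.4
```

Call:
{"op": "arm_command", "data": {"increments": [[[0,0,0],[0,0,-4],1],[[0,0,0],[0,0,-7],1],[[0,0,0],[0,0,-10],1],[[0,0,0],[0,0,-12],1],[[0,0,0],[0,0,-12],1]]}}

```text
clock: 2.75
position: [498.5, -183.5, 68.0]
ee_rot: [-0.082, 0.703, 0.082, 0.702]
contact_force: [-1.9, 0.4, 5.5]
gripper_width: 0.0
```

Call:
{"op": "arm_command", "data": {"increments": [[[0,0,0],[0,0,-1],1],[[0,0,0],[0,0,-2],1],[[0,0,0],[0,0,-3],1],[[0,0,0],[0,0,-3],1],[[0,0,0],[0,0,-3],1]]}}

```text
clock: 3.25
position: [498.6, -183.6, 67.9]
ee_rot: [-0.082, 0.703, 0.082, 0.702]
contact_force: [-4.8, 2.7, 18.2]
gripper_width: -0.0
```

Force rose to 18 N with z stuck at 67.9, so this tab is at its stop. Next is the front tab.

Call:
{"op": "arm_command", "data": {"increments": [[[0,0,0],[0,0,27],1],[[0,0,0],[2,20,30],1],[[0,0,0],[4,60,30],1],[[0,0,0],[5,81,30],1],[[0,0,0],[5,81,30],1]]}}

```text
clock: 3.75
position: [503.9, -100.7, 98.3]
ee_rot: [-0.083, 0.702, 0.083, 0.702]
contact_force: [-0.1, -0.3, -0.1]
gripper_width: -0.0
```

Call:
{"op": "arm_command", "data": {"increments": [[[0,0,0],[0,0,-5],1],[[0,0,0],[0,0,-10],1],[[0,0,0],[0,0,-14],1],[[0,0,0],[0,0,-18],1],[[0,0,0],[0,0,-20],1]]}}

```text
clock: 4.25
position: [503.4, -101.3, 77.8]
ee_rot: [-0.083, 0.703, 0.083, 0.702]
contact_force: [-2.3, 0.4, 6.1]
gripper_width: -0.2
```

Call:
{"op": "arm_command", "data": {"increments": [[[0,0,0],[0,0,-4],1],[[0,0,0],[0,0,-7],1],[[0,0,0],[0,0,-10],1],[[0,0,0],[0,0,-12],1],[[0,0,0],[0,0,-13],1]]}}

```text
clock: 4.75
position: [503.5, -101.4, 67.9]
ee_rot: [-0.084, 0.703, 0.083, 0.702]
contact_force: [-9.2, 4.4, 28.6]
gripper_width: 0.3
```

The front tab is home (z 67.9, 29 N). Next is the left tab.

Call:
{"op": "arm_command", "data": {"increments": [[[0,0,0],[0,0,27],1],[[0,0,0],[20,5,30],1],[[0,0,0],[60,15,30],1],[[0,0,0],[80,19,30],1],[[0,0,0],[80,19,30],1]]}}

```text
clock: 5.25
position: [586.2, -82.0, 97.5]
ee_rot: [-0.084, 0.702, 0.083, 0.702]
contact_force: [-0.0, -0.8, 0.3]
gripper_width: -0.0
```

Call:
{"op": "arm_command", "data": {"increments": [[[0,0,0],[0,0,-5],1],[[0,0,0],[0,0,-10],1],[[0,0,0],[0,0,-14],1],[[0,0,0],[0,0,-18],1],[[0,0,0],[0,0,-20],1]]}}

```text
clock: 5.75
position: [585.4, -82.3, 77.4]
ee_rot: [-0.084, 0.703, 0.083, 0.702]
contact_force: [-3.5, 1.1, 5.3]
gripper_width: 0.1
```

Call:
{"op": "arm_command", "data": {"increments": [[[0,0,0],[0,0,-4],1],[[0,0,0],[0,0,-7],1],[[0,0,0],[0,0,-10],1],[[0,0,0],[0,0,-12],1],[[0,0,0],[0,0,-13],1]]}}

```text
clock: 6.25
position: [585.5, -82.3, 67.9]
ee_rot: [-0.085, 0.702, 0.083, 0.702]
contact_force: [-8.1, 3.1, 22.4]
gripper_width: -0.1
```

The left tab is home (z 67.9, 22 N). I'll lift, back off and check.

Call:
{"op": "arm_command", "data": {"increments": [[[0,0,0],[0,0,40],1],[[0,0,0],[0,0,80],1],[[0,0,0],[0,0,130],1],[[0,0,0],[-20,-40,160],1],[[0,0,0],[-40,-80,160],1]]}}

```text
clock: 6.75
position: [548.1, -162.5, 233.3]
ee_rot: [-0.088, 0.698, 0.084, 0.706]
contact_force: [0.9, -0.4, -0.7]
gripper_width: -0.3
```

Call:
{"op": "arm_command", "data": {"increments": [[[0,0,0],[-30,-40,0],1],[[0,0,0],[-60,-80,0],1],[[0,0,0],[-90,-120,0],1],[[0,0,0],[-120,-160,0],1],[[0,0,0],[-150,-200,0],1]]}}

```text
clock: 7.25
position: [396.6, -363.8, 233.7]
ee_rot: [-0.088, 0.698, 0.084, 0.706]
contact_force: [0.6, 0.1, 0.2]
gripper_width: -0.0
```

```bash
python3 - <<'E'
from h import *
np.set_printoptions(precision=1,suppress=True)
z=np.load("a.npz")
s=readout.read_state(); print(s["clock"],s["position"],s["contact_force"])
B=[]
for nm in("top","scene"):
    im,d,P=grab(nm); B.append(im)
    for c in([539,-132],[530,133]):
        print(nm)
        for t in tabs(im,P,c): print(t[1],t[2],t[5])
T=cv2.resize(B[0][130:240,140:360],(800,400),interpolation=3); S=cv2.resize(B[1][150:270,150:390],(800,400),interpolation=3)
cv2.imwrite("pics/end.png",cv2.resize(np.vstack([T,S]),(600,600)))
E
```

```text
7.25 [ 396.6 -363.8  233.7] [0.6 0.1 0.2]
top
128 [581.6 -83.6] 67.14040859730142
130 [ 501.1 -103.2] 67.70143369998448
111 [ 493.3 -184.5] 68.19423225861931
top
131 [573.  183.6] 77.49558119816788
135 [492.  163.1] 77.29177904071503
137 [483.7  82. ] 76.5535226399993
scene
124 [ 497.5 -181.9] 67.70365634548511
133 [505.2 -99.9] 67.74363214128266
171 [585.5 -80.9] 67.43364978191664
scene
154 [487.3  83.1] 77.22371530057353
171 [495.9 165.7] 77.44322347962861
193 [575.2 185.4] 77.46932436701422
```

View pics/end.png

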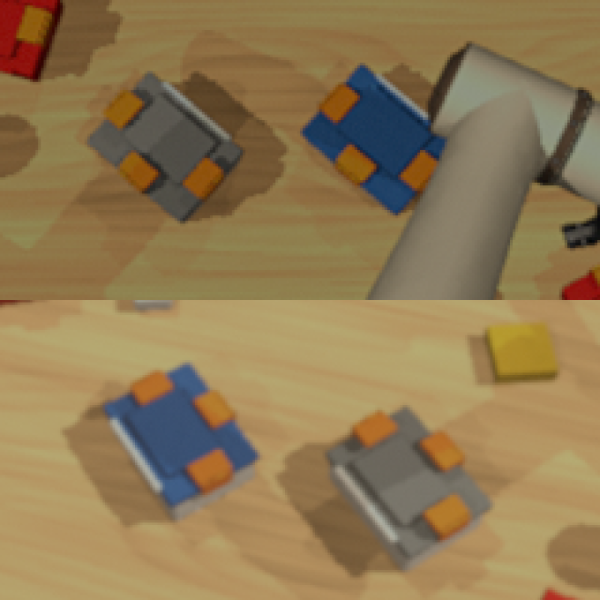

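The picture shows the blue box with its three tabs (crop: (340,103), (355,165), (420,170)) now level with the lid. It hasn't moved, and neither has the grey box. Handing in.

```bash
python3 -c "
from bench import arm; print(arm.job_done())"
```

```text
the job is handed in; nothing more can be done
None
```

I pressed all three orange tabs on the blue-lidded box down to their stops with the shut fingers, then lifted clear and handed the job in at about 7.4 s on the robot's clock.

- **Tabs:** Each one stopped at a fingertip height of 67.9–68.0 mm while the force rose from about 6 N to 18–29 N. Afterwards both cameras put all three tops at 67–68 mm, under the 71 mm limit.
- **Blue box:** The tab positions changed by no more than about 2 mm, which is within the camera calibration, so the box is standing where it was.
- **Grey box:** Its tabs are still raised at about 77 mm and it has not moved. The robot never went near it.
- **Checks:** None failed. The two cameras differ by up to about 4 mm in horizontal position, so I averaged them for the press points. The hand-in gives no verdict.

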